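Tamp the stamp blanks level in their spring bin

ROBOT

A 7-joint arm with a two-finger parallel gripper is mounted at the origin on a cart in front of the work surface, level with it; the furniture and walls round the work are solid. World frame = base frame: x ahead of the robot, y to its left, z up, the work surface at z = 0. Lengths are in m, angles in rad, forces in N, time in s.
With the tool pointing down it reaches from about 0.425 to 0.975 m from the base axis. Payload 16.7 kg.
Tool frame: the origin (TCP) lies on the centre line of the jaws, within the pads' length; the fingertips stand 8 mm ahead of it and the grasp point (between the pads) lies 11 mm behind it; z points along the fingers, y is the line along which they close (so a half turn about z gives the same grasp; the last joint's range is limited). The gripper opens to 85 mm and grips with 20 to 120 N. Pads are 22 mm wide; open, the fingers measure 114 mm over their backs; the gripper's body (76 mm by 85 mm) begins 54 mm behind the grasp point. The pads swing forward as they close: fully open they stand 13 mm farther back than shut.
Start: joints at [-1.446, 0.426, 0.074, 1.606, -0.034, 1.111, -0.067], TCP at [0.183, 0.65, 0.216] pointing down, gripper open.
Joint ranges: [-2.85, 2.85], [-0.5, 2.14], [-1.23, 1.37], [0.21, 2.46], [-1.02, 4.16], [0.16, 2.05], [-2.73, 2.73]. Speed limits (rad/s): [1.89, 1.89, 2.39, 2.39, 3.01, 3.01, 3.01].

INTERFACE

Orientations are given as a rotation vector (axis times angle).
In Python, from bench import manip, cams gives the robot as it stands.
- The arm moves only by the shell command python3 -m crank 'ROWS' [FORCE]. ROWS is JSON, a list of rows, each an object with "turn": the turn, a rotation vector about the tool's x, y, z in rad, a list of three; "delta_pos": the shift along the tool's x, y, z in cm, a list of three; "gripper": the gripper command: -1 is fully open, 1 is shut, values between are in proportion. In form: [{"turn": [wx, wy, wz], "delta_pos": [tx, ty, tz], "gripper": gripper}, ...]. A call has exactly 5 rows; each row shifts and turns the commanded pose from where the row before left it, along the tool's axes as they then stand; what a row does not reach is not made up. A row lasts 1/8 s, in which the tool goes at most 62.5 mm and 10.7 degrees, less where a joint would pass 70% of its speed; a pose out of reach is approached as far as the arm can. A call is refused whole if a number of a shift passes 6.25 or a number of a turn 0.188, either way. A call with a gripper value outside its range is refused whole. The fingers move at their own pace and stop on an object; FORCE is the grip in N (left out, the last holds). Time passes only in rows, so rows that do not move let the fingers close, or fill a call up. It gives the time, the measured TCP pose, the force, the opening and the grip force at its end, in the units of the state.
- manip.state(): the state, without advancing time (a new reading comes with each control period).
- cams.capture(name): name is "side" or "top" or "wrist"; returns a dict with "image" (480x640x3 uint8, blue, green, red), "z_map" (480x640 float32, m along the optical axis (not along the pixel's ray), 0 where there is no reading), "K" (3x3 intrinsics, pixels), "origin" and "orientation" of the camera in the world; the wrist camera has in their place "hand_eye" (4x4, takes a point from camera to tool coordinates, whose origin is the TCP and whose axes are the flange's). Camera axes: x right, y down, z forward; pixel columns grow to the right and rows downward; lengths in m; the calibration is good to about 2 mm. A picture is of the moment at which its call begins: read the wrist's pose just before it.
- manip.hand_in(): hands the job in; it is judged then, once.
The state is a dict: "time_s": time; "joint_positions": joint angles; "joint_velocities": joint speeds; "joint_efforts": joint torques, N m; "tool_pos": TCP position; "tcp_rot": TCP orientation; "ft_force": force on the tool from outside, world axes, zero at the start; "wrist_torque": the same for the moment, N m; "width": finger opening in m; "grasp_force": force on a finger pad.
Only numpy, scipy, OpenCV 4.12 (cv2) and the standard library are available. Lean on these libraries where they do the work, as an engineer would, in place of code of your own. Each camera call takes 0.05 s, during which the arm holds its last target. There are 200 camera calls.

TASK

The six stamp blanks stand uneven in their blue spring-loaded bin. Take the hand tamper and press them down with its flat sole, spot by spot with a firm steady push of about 15 N and never more than 30 N, until every blank sits fully home on the floor of the bin and all are level; do not touch the blanks with the fingers. Then stand the tamper upright in the mint tray, let go, and leave the other things on the desk where they are.

Things in the scene. Friction and masses are not known exactly. Their poses are not given: they have to be found in the camera images.
- bin: blue metal bin fixed to the desk, 88 mm wide (its y), reaching from x = -79 to +44 mm, walls 44 mm high, a thin partition along x making two channels (centres y = +20 and -20 mm). Origin at desk height below the middle of the field of six blanks (2 across, 3 along, 78 x 76 mm).
- bin_base: bottom of the bin, fixed, same origin as the bin. It carries the rigid cork-faced floor on which the blanks must come to rest. The floor is height-adjustable and its setting is not measured: it lies anywhere from 6 to 18 mm above the desk, different each run, and does not move under load. So blanks fully home have their tops somewhere from 46 to 58 mm above the desk, 2 to 14 mm above the rim.
- follower_left (a joint): steel follower plate at the bin's -x end, left (+y) row: slides along the bin's x, m, growing towards the blanks. Its spring squeezes the row against the +x wall with about 5 N, so blanks stick by friction where they stand; pushing them down takes roughly 2 to 12 N, until they rest on the hard floor. To be left alone.
- follower_right (a joint): steel follower plate at the bin's -x end, right (-y) row: slides along the bin's x, m, growing towards the blanks. Its spring squeezes the row against the +x wall with about 5 N, so blanks stick by friction where they stand; pushing them down takes roughly 2 to 12 N, until they rest on the hard floor. To be left alone.
- block_left_1: chunky beech stamp blank with red top, 26 x 35 x 40 mm high, in the left (+y) row of the bin, end at the +x wall. Origin at the centre of its underside, z up; it starts stuck 22 to 31 mm above the desk, 4 to 25 mm above the floor.
- block_left_2: chunky beech stamp blank with yellow top, 26 x 35 x 40 mm high, in the left (+y) row of the bin, middle. Origin at the centre of its underside, z up; it starts stuck 22 to 31 mm above the desk, 4 to 25 mm above the floor.
- block_left_3: chunky beech stamp blank with green top, 26 x 35 x 40 mm high, in the left (+y) row of the bin, end at the spring follower. Origin at the centre of its underside, z up; it starts stuck 22 to 31 mm above the desk, 4 to 25 mm above the floor.
- block_right_1: chunky beech stamp blank with orange top, 26 x 35 x 40 mm high, in the right (-y) row of the bin, end at the +x wall. Origin at the centre of its underside, z up; it starts stuck 22 to 31 mm above the desk, 4 to 25 mm above the floor.
- block_right_2: chunky beech stamp blank with blue top, 26 x 35 x 40 mm high, in the right (-y) row of the bin, middle. Origin at the centre of its underside, z up; it starts stuck 22 to 31 mm above the desk, 4 to 25 mm above the floor.
- block_right_3: chunky beech stamp blank with white top, 26 x 35 x 40 mm high, in the right (-y) row of the bin, end at the spring follower. Origin at the centre of its underside, z up; it starts stuck 22 to 31 mm above the desk, 4 to 25 mm above the floor.
- tamper_mid (a point): hand tamper standing upright: flat steel sole with a rubber face, 44 mm (its x) by 36 mm (its y), 12 mm thick, and above it a straight wooden handle 40 mm (its x) by 28 mm (its y), from 18 to 106 mm above the sole's flat underside; 110 mm high in all, about 0.25 kg. This point is half-way up, 55 mm above the underside, on the handle's axis; z up along the handle.
- tray: small mint green tray fixed to the desk, 128 mm (its x) by 160 mm (its y), 26 mm high, flat floor 104 x 136 mm, 2 mm above the desk. Origin at the centre of its underside. The tamper and the tray may swap sides from run to run.
- tape_ring: roll of masking tape, 104 mm across, 25 mm high, origin at the centre of its underside; to be left alone.
- beads: small clear parts box with beads, 77 x 107 x 29 mm high, origin at the centre of its underside; to be left alone.
- rubber: blue-and-white eraser, 20 x 53 x 11 mm high, origin at the centre of its underside; to be left alone.
- glue: blue glue stick, 26 mm across, 85 mm high, standing, origin at the centre of its underside; to be left alone.
- tamper: the same hand tamper, origin at the centre of the sole's flat underside; axes as above.
Not all that is in view belongs to the job. Leave any black or pink look-alike of the block_right_1 alone.

How it is judged:
On the way, in this order (a step that is already met when the one before it is completed fails the run):
1. the tamper is lifted (height (world z) of tamper_mid above 0.09 m), for 0.2 s.
2. all six blanks are level and the load on the bin's floor (the blanks' own 3 N included) is over 10 N, so they are being pressed home (z of block_left_2 in the frame of block_left_1 between -0.002 and 0.002 m and z of block_left_3 in the frame of block_left_1 between -0.002 and 0.002 m and z of block_right_1 in the frame of block_left_1 between -0.002 and 0.002 m and z of block_right_2 in the frame of block_left_1 between -0.002 and 0.002 m and z of block_right_3 in the frame of block_left_1 between -0.002 and 0.002 m and angle between each of block_left_1, block_left_2, block_left_3, block_right_1, block_right_2, block_right_3's own z axis and vertical below 0.08 rad and contact force between bin_base and anything else above 10 N), for 0.2 s.
At the end, for the whole second after the job is handed in: All six blanks, home on the bin's floor, are level with one another (each within 2 mm of the height of the red one, tilted less than 0.08 rad); the tamper stands upright (within 0.08 rad) on the floor of the mint tray, its axis within 30 mm (tray x) and 45 mm (tray y) of the tray's middle (z of block_left_2 in the frame of block_left_1 between -0.002 and 0.002 m and z of block_left_3 in the frame of block_left_1 between -0.002 and 0.002 m and z of block_right_1 in the frame of block_left_1 between -0.002 and 0.002 m and z of block_right_2 in the frame of block_left_1 between -0.002 and 0.002 m and z of block_right_3 in the frame of block_left_1 between -0.002 and 0.002 m and angle between each of block_left_1, block_left_2, block_left_3, block_right_1, block_right_2, block_right_3, tamper_mid's own z axis and vertical below 0.08 rad and x of tamper_mid in the frame of tray between -0.03 and 0.03 m and y of tamper_mid in the frame of tray between -0.045 and 0.045 m and z of tamper_mid in the frame of tray between 0.052 and 0.062 m); the robot touches nothing.
It fails at once if the floor of the bin is loaded with more than 35 N (the blanks' own 3 N included) (contact force between bin_base and anything else above 35 N).
It fails at once if a single blank is pressed by the tamper with more than 35 N (contact force between tamper and block_left_1 above 35 N or contact force between tamper and block_left_2 above 35 N or contact force between tamper and block_left_3 above 35 N or contact force between tamper and block_right_1 above 35 N or contact force between tamper and block_right_2 above 35 N or contact force between tamper and block_right_3 above 35 N).
It fails at once if the fingers touch a blank (contact force between the fingers and block_left_1 above 0.5 N or contact force between the fingers and block_left_2 above 0.5 N or contact force between the fingers and block_left_3 above 0.5 N or contact force between the fingers and block_right_1 above 0.5 N or contact force between the fingers and block_right_2 above 0.5 N or contact force between the fingers and block_right_3 above 0.5 N).
It fails at once if tape, parts box, eraser or glue stick is moved more than 20 mm (distance of any of tape_ring, beads, rubber, glue from where it was at the start of the episode above 0.02 m).
It also fails if it takes over 72 s, if anything falls off the work surface, if the arm or the gripper's body presses on something with over 40 N, if the wrist force passes 120 N, or if a joint passes its speed limit or range.

## Working session

There is one attempt and no reset: what is moved stays moved. The work goes in short steps, Python scripts to look and compute and a shell command to move; the robot and the scene stay as the last step left them, time stands still between calls to the robot, and variables do not carry over. Pictures are saved under pics/ and viewed, at most 10 in all, crops included, and the job is handed in when it is done.

```bash
ls; mkdir -p pics
python3 - <<'E'
from bench import manip,cams
import cv2,numpy as np
s=manip.state();print(s)
for n in("top","side"):
    c=cams.capture(n);cv2.imwrite(f"pics/{n}0.png",c["image"]);print(n,c["K"],c["origin"],c["orientation"])
E
```

```text
pics
{'time_s': 0.0, 'joint_positions': array([-1.44649579,  0.42671499,  0.07385887,  1.60663085, -0.03410409,
        1.11081578, -0.06710787]), 'joint_velocities': array([-0.00012136,  0.00221511,  0.00024927, -0.00048319, -0.00038405,
        0.0025115 , -0.00089257]), 'joint_efforts': array([-9.50736139e-04, -9.49824429e+01,  3.76009360e+00, -4.63510573e+01,
        1.91002182e-02,  1.04104573e-02,  9.90265278e-06]), 'tool_pos': array([0.18242911, 0.64941821, 0.21561168]), 'tcp_rot': array([-4.28807965e-01, -3.11210496e+00,  2.05239658e-03]), 'ft_force': array([ 0.05791345,  0.03711725, -0.64106032]), 'wrist_torque': array([-0.00266822,  0.07430591, -0.0607331 ]), 'grasp_force': 0.0, 'width': 0.08536095217424662}
top [[607.14971926   0.         320.14859634]
 [  0.         607.14971926 241.06656225]
 [  0.           0.           1.        ]] [0.41314109 0.13593252 1.04025518] [-2.15600431  2.1324258  -0.09181375]
side [[596.72936103   0.         318.60632936]
 [  0.         596.72936103 238.69789395]
 [  0.           0.           1.        ]] [ 0.32441277 -0.8570464   0.48368548] [-1.93850974  0.15941453 -0.11593095]
```

View pics/top0.png

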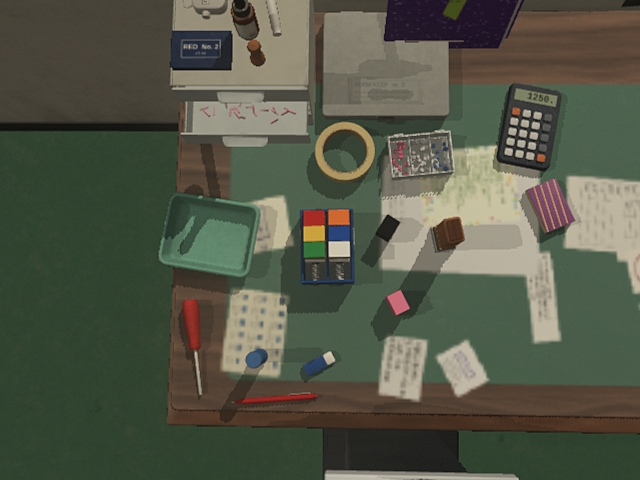

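View pics/side0.png

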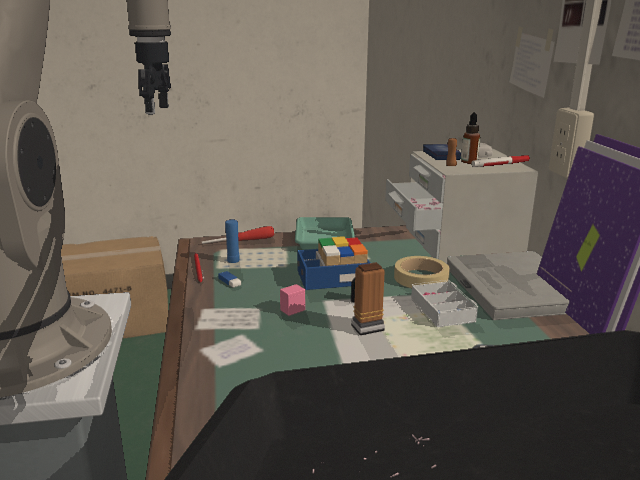

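The top view shows the tamper standing at (449,234), the bin's blanks at (303-352, 210-258) and the mint tray at (210,235). The black cube at (388,228) and the pink one at (398,302) are the look-alikes. The side view shows the tamper upright at (369,300).
Things that could be taken for the tamper: the brown stamp on the cabinet (256,52) and the brown bottle (245,18). I choose (449,234), the only wooden handle with a steel sole on the desk.

```bash
cat > h.py <<'E'
import numpy as np,cv2
from scipy.spatial.transform import Rotation as R
from bench import manip,cams
def cloud(c,T=None):
    z=c["z_map"].astype(float);K=c["K"];v,u=np.mgrid[:480,:640]
    P=np.dstack([(u-K[0,2])/K[0,0]*z,(v-K[1,2])/K[1,1]*z,z])
    if T is None: r=R.from_rotvec(c["orientation"]).as_matrix();t=np.array(c["origin"])
    else: r,t=T[:3,:3],T[:3,3]
    W=P@r.T+t; W[z==0]=np.nan; return W
def wristcloud():
    s=manip.state();c=cams.capture("wrist");T=np.eye(4)
    T[:3,:3]=R.from_rotvec(s["tcp_rot"]).as_matrix();T[:3,3]=s["tool_pos"]
    return c,cloud(c,T@c["hand_eye"])
def rect(xy):
    (cx,cy),(w,h),a=cv2.minAreaRect((xy*1000).astype(np.float32))
    return np.round([cx,cy,w,h,a],1)
E
python3 - <<'E'
from h import *
c=cams.capture("top");W=cloud(c);im=c["image"]
cv2.imwrite("pics/crop1.png",cv2.resize(im[170:330,150:490],None,fx=2.3,fy=2.3))
m=np.zeros((480,640),bool);m[205:265,425:475]=1
t=m&(W[...,2]>.09)&(W[...,2]<.13)
print("tamper top",rect(W[t][:,:2]),np.median(W[t][:,2]),t.sum())
t=m&(W[...,2]>.006)&(W[...,2]<.018);print("low",t.sum(),rect(W[t][:,:2]) if t.sum()>5 else 0)
h=cv2.cvtColor(im,cv2.COLOR_BGR2HSV)
m=np.zeros((480,640),bool);m[185:285,150:270]=1
t=m&(W[...,2]>.018)&(W[...,2]<.035);print("tray",rect(W[t][:,:2]),np.median(W[t][:,2]))
print("trayfloor",W[240,215])
m=np.zeros((480,640),bool);m[200:290,292:362]=1
t=m&(W[...,2]>.03);print("bin",rect(W[t][:,:2]))
for n,p in dict(L1=(314,217),L2=(314,233),L3=(314,250),R1=(339,216),R2=(339,233),R3=(339,249)).items(): print(n,np.nanmedian(W[p[1]-3:p[1]+4,p[0]-3:p[0]+4].reshape(-1,3),axis=0).round(4))
print("desk",W[300,350],W[260,400]);print(cams.capture("wrist")["hand_eye"])
for n,p in dict(black=(388,228),pink=(398,302),glue=(256,358),rubber=(320,363)).items(): print(n,W[p[1],p[0]].round(3))
E
```

```text
tamper top [544.  -38.3  40.2  29.1  10.9] 0.1070820928208065 495
low 112 [534.4 -30.3  53.9  27.9  48. ]
tray [544.  360.2 160.8 128.6  80.9] 0.024033957281404783
trayfloor [0.53737239 0.35398475 0.00168185]
bin [523.  158.7 126.6  88.    1.9]
L1 [0.5689 0.1799 0.0637]
L2 [0.5423 0.1794 0.0677]
L3 [0.5147 0.179  0.067 ]
R1 [0.5704 0.1393 0.0657]
R2 [0.5431 0.139  0.0637]
R3 [0.5165 0.1388 0.0677]
desk [ 0.43672546  0.11937452 -0.00160082] [5.05897886e-01 3.43912742e-02 4.44398502e-04]
[[ 5.05381285e-04 -9.61510065e-01 -2.74769247e-01  7.05455432e-02]
 [ 9.99999783e-01  6.02045100e-04 -2.67465332e-04 -5.63607894e-04]
 [ 4.22594088e-04 -2.74769052e-01  9.61510161e-01 -1.57471414e-01]
 [ 0.00000000e+00  0.00000000e+00  0.00000000e+00  1.00000000e+00]]
black [0.556 0.058 0.039]
pink [0.433 0.042 0.04 ]
glue [0.343 0.267 0.081]
rubber [0.331 0.169 0.01 ]
```

View pics/crop1.png

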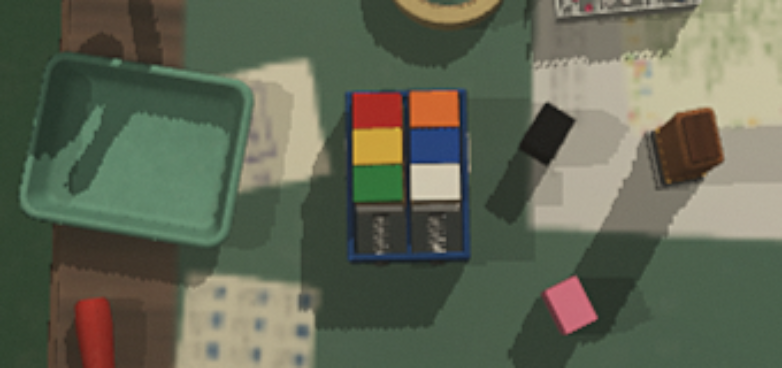

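The crop shows the tamper handle at top right, clear of the black and pink cubes. The measured sizes match: 40x29 mm at z 0.107, tray 161x129 mm, bin 127x88 mm. Next I turn the tool and go above the tamper.

```bash
cat >> h.py <<'E'
def go(x,y,z,yaw):
    "yaw: wanted direction (deg) of tool y; prints remaining turn about tool z and shift in cm along tool axes after it"
    s=manip.state();r=R.from_rotvec(s["tcp_rot"]).as_matrix()
    ty=np.array([np.cos(np.radians(yaw)),np.sin(np.radians(yaw)),0]);tz=np.array([0,0,-1.]);D=np.column_stack([np.cross(ty,tz),ty,tz])
    d=np.array([x,y,z])-s["tool_pos"]
    print("t",round(s["time_s"],2),"tool",s["tool_pos"].round(4),"turn",R.from_matrix(r.T@D).as_rotvec().round(3),"cm",(D.T@d*100).round(2),"F",s["ft_force"].round(2),"w",round(s["width"],4),"g",s["grasp_force"])
E
python3 -m crank '[{"turn":[0,0,-0.155],"delta_pos":[0,0,0],"gripper":-1},{"turn":[0,0,-0.155],"delta_pos":[0,0,0],"gripper":-1},{"turn":[0,0,-0.154],"delta_pos":[0,0,0],"gripper":-1},{"turn":[0,0,0],"delta_pos":[-1.6,-5.2,0],"gripper":-1},{"turn":[0,0,0],"delta_pos":[-1.6,-5.2,0],"gripper":-1}]'
python3 -c "from h import *;go(.544,-.038,.2,100.9)"
python3 -m crank '[{"turn":[0,0,0],"delta_pos":[-1.6,-5.2,0],"gripper":-1},{"turn":[0,0,0],"delta_pos":[-1.6,-5.2,0],"gripper":-1},{"turn":[0,0,0],"delta_pos":[-1.6,-5.2,0],"gripper":-1},{"turn":[0,0,0],"delta_pos":[-1.6,-5.2,0],"gripper":-1},{"turn":[0,0,0],"delta_pos":[-1.6,-5.2,0],"gripper":-1}]'
python3 -c "from h import *;go(.544,-.038,.2,100.9)"
```

```text
time_s: 0.82
tool_pos: [0.234, 0.5524, 0.2158]
tcp_rot: [0.299, -3.127, 0.001]
ft_force: [1.4, 0.6, 0.4]
width: 0.0851
grasp_force: 0.0
t 0.82 tool [0.234  0.5524 0.2158] turn [-0.001 -0.     0.001] cm [-19.28 -63.84   1.58] F [1.42 0.6  0.4 ] w 0.0851 g 0.0
time_s: 1.45
tool_pos: [0.3619, 0.3119, 0.2164]
tcp_rot: [-0.298, 3.127, 0.0]
ft_force: [0.1, 0.3, 0.1]
width: 0.0852
grasp_force: 0.0
t 1.45 tool [0.3619 0.3119 0.2164] turn [ 0.  0. -0.] cm [-11.27 -37.8    1.64] F [0.11 0.25 0.07] w 0.0852 g 0.0
```

```bash
python3 -m crank '[{"turn":[0,0,0],"delta_pos":[-1.6,-5.4,0],"gripper":-1},{"turn":[0,0,0],"delta_pos":[-1.6,-5.4,0],"gripper":-1},{"turn":[0,0,0],"delta_pos":[-1.6,-5.4,0],"gripper":-1},{"turn":[0,0,0],"delta_pos":[-1.6,-5.4,0],"gripper":-1},{"turn":[0,0,0],"delta_pos":[-1.6,-5.4,0],"gripper":-1}]' >/dev/null
python3 -m crank '[{"turn":[0,0,0],"delta_pos":[-1.6,-5.0,0],"gripper":-1},{"turn":[0,0,0],"delta_pos":[-1.4,-5.0,0],"gripper":-1},{"turn":[0,0,0],"delta_pos":[0,0,0],"gripper":-1},{"turn":[0,0,0],"delta_pos":[0,0,0],"gripper":-1},{"turn":[0,0,0],"delta_pos":[0,0,0],"gripper":-1}]' >/dev/null
python3 - <<'E'
from h import *
c,W=wristcloud();cv2.imwrite("pics/w1.png",c["image"])
h=(W[...,2]>.095)&(W[...,2]<.125)&(abs(W[...,0]-.544)<.06)&(abs(W[...,1]+.038)<.06)
n,l,st,ce=cv2.connectedComponentsWithStats(h.astype(np.uint8))
for i in range(1,n):
    if st[i,4]>100: t=l==i;print(rect(W[t][:,:2]),np.median(W[t][:,2]),ce[i],st[i,4])
go(.544,-.038,.2,100.9)
E
```

```text
[541.6 -40.3  38.8  27.5  11. ] 0.10893023226004375 [305.8875969  240.82881137] 1548
t 2.75 tool [ 0.539  -0.0279  0.2164] turn [ 0.    -0.     0.002] cm [-0.3  -1.09  1.64] F [-0.07  0.04  1.07] w 0.0854 g 0.0
```

View pics/w1.png

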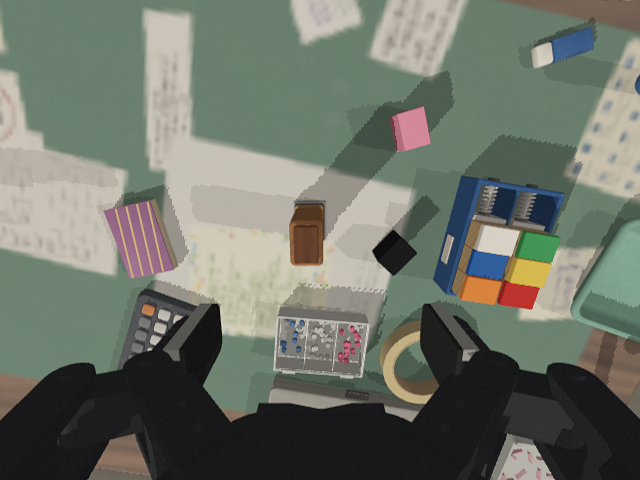

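The wrist view shows the tamper at (308,240), between the fingers and clear on both sides. I descend over the handle.

```bash
python3 -m crank '[{"turn":[0,0,0],"delta_pos":[-0.1,-1.2,0],"gripper":-1},{"turn":[0,0,0],"delta_pos":[0,0,5.0],"gripper":-1},{"turn":[0,0,0],"delta_pos":[0,0,5.0],"gripper":-1},{"turn":[0,0,0],"delta_pos":[0,0,5.2],"gripper":-1},{"turn":[0,0,0],"delta_pos":[0,0,0],"gripper":-1}]' 50
python3 -m crank '[{"turn":[0,0,0],"delta_pos":[0,0,0],"gripper":1},{"turn":[0,0,0],"delta_pos":[0,0,0],"gripper":1},{"turn":[0,0,0],"delta_pos":[0,0,0],"gripper":1},{"turn":[0,0,0],"delta_pos":[0,0,0],"gripper":1},{"turn":[0,0,0],"delta_pos":[0,0,0],"gripper":1}]' 60
python3 -c "from h import *;go(.542,-.040,.064,101)"
```

```text
time_s: 3.38
tool_pos: [0.5403, -0.0412, 0.0618]
tcp_rot: [0.297, -3.121, 0.001]
ft_force: [0.3, -0.3, 0.5]
width: 0.0852
grasp_force: 0.0
time_s: 4.0
tool_pos: [0.5434, -0.0402, 0.0658]
tcp_rot: [-0.298, 3.125, 0.001]
ft_force: [-2.4, 1.9, 14.6]
width: 0.027
grasp_force: 58.6
t 4.0 tool [ 0.5434 -0.0402  0.0658] turn [ 0.     0.002 -0.002] cm [0.13 0.05 0.18] F [-2.35  1.92 14.59] w 0.027 g 58.61072659492493
```

```bash
python3 -m crank '[{"turn":[0,0,0],"delta_pos":[0,0,-3],"gripper":1},{"turn":[0,0,0],"delta_pos":[0,0,-3.5],"gripper":1},{"turn":[0,0,0],"delta_pos":[0,0,-3.5],"gripper":1},{"turn":[0,0,0.08],"delta_pos":[0,0,0],"gripper":1},{"turn":[0,0,0.077],"delta_pos":[0,0,0],"gripper":1}]' 80
python3 -c "from h import *;go(.5425,.1794,.155,92)"
python3 -m crank '[{"turn":[0,0,0],"delta_pos":[-0.1,4,0],"gripper":1},{"turn":[0,0,0],"delta_pos":[-0.1,5,0],"gripper":1},{"turn":[0,0,0],"delta_pos":[-0.1,5,0],"gripper":1},{"turn":[0,0,0],"delta_pos":[-0.1,5,0],"gripper":1},{"turn":[0,0,0],"delta_pos":[-0.1,3,0],"gripper":1}]'
python3 -m crank '[{"turn":[0,0,0],"delta_pos":[0,0,0],"gripper":1},{"turn":[0,0,0],"delta_pos":[0,0,0],"gripper":1},{"turn":[0,0,0],"delta_pos":[0,0,0],"gripper":1},{"turn":[0,0,0],"delta_pos":[0,0,0],"gripper":1},{"turn":[0,0,0],"delta_pos":[0,0,0],"gripper":1}]'>/dev/null
python3 - <<'E'
from h import *
go(.5425,.1794,.155,92)
c,W=wristcloud();cv2.imwrite("pics/w2.png",c["image"])
E
```

```text
time_s: 4.62
tool_pos: [0.5426, -0.0404, 0.1653]
tcp_rot: [-0.048, 3.14, 0.001]
ft_force: [-0.3, -0.8, -1.9]
width: 0.0268
grasp_force: 79.8
t 4.62 tool [ 0.5426 -0.0404  0.1653] turn [ 0.001  0.001 -0.004] cm [-0.75 21.97  1.03] F [-0.29 -0.83 -1.92] w 0.0268 g 79.8306655883789
time_s: 5.25
tool_pos: [0.5397, 0.1823, 0.1648]
tcp_rot: [-0.056, 3.141, 0.001]
ft_force: [1.3, -0.1, -0.6]
width: 0.0266
grasp_force: 79.6
t 5.88 tool [0.5403 0.179  0.1644] turn [-0.     0.    -0.002] cm [-0.22  0.03  0.94] F [ 0.06 -0.21 -1.77] w 0.0264 g 79.73932027816772
```

View pics/w2.png

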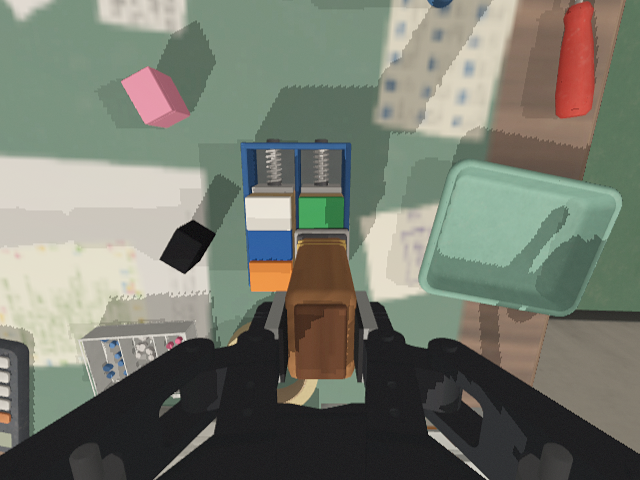

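The sole is square over the left row's middle blank, at about (322,240), with the fingers well above the blanks. I go down quickly to just above it, then press slowly with force checks between calls.

```bash
cat > chk.py <<'E'
import sys
from bench import manip
s=manip.state();f=s["ft_force"][2]+1.9
print("t %.2f sole %.4f push %.1f xy %.4f %.4f Fxy %.1f %.1f"%(s["time_s"],s["tool_pos"][2]-.0658,f,*s["tool_pos"][:2],*s["ft_force"][:2]))
sys.exit(f>float(sys.argv[1]))
E
P='[{"turn":[0,0,0],"delta_pos":[0,0,0.03],"gripper":1},{"turn":[0,0,0],"delta_pos":[0,0,0.03],"gripper":1},{"turn":[0,0,0],"delta_pos":[0,0,0.03],"gripper":1},{"turn":[0,0,0],"delta_pos":[0,0,0.03],"gripper":1},{"turn":[0,0,0],"delta_pos":[0,0,0.03],"gripper":1}]'
unset P
python3 -m crank '[{"turn":[0,0,0],"delta_pos":[-0.2,0,1.0],"gripper":1},{"turn":[0,0,0],"delta_pos":[0,0,1.0],"gripper":1},{"turn":[0,0,0],"delta_pos":[0,0,0.5],"gripper":1},{"turn":[0,0,0],"delta_pos":[0,0,0.2],"gripper":1},{"turn":[0,0,0],"delta_pos":[0,0,0],"gripper":1}]' >/dev/null; python3 chk.py 9 &&
python3 -m crank '[{"turn":[0,0,0],"delta_pos":[0,0,0.05],"gripper":1},{"turn":[0,0,0],"delta_pos":[0,0,0.05],"gripper":1},{"turn":[0,0,0],"delta_pos":[0,0,0.05],"gripper":1},{"turn":[0,0,0],"delta_pos":[0,0,0.05],"gripper":1},{"turn":[0,0,0],"delta_pos":[0,0,0.05],"gripper":1}]' >/dev/null; python3 chk.py 9 &&
python3 -m crank '[{"turn":[0,0,0],"delta_pos":[0,0,0.03],"gripper":1},{"turn":[0,0,0],"delta_pos":[0,0,0.03],"gripper":1},{"turn":[0,0,0],"delta_pos":[0,0,0.03],"gripper":1},{"turn":[0,0,0],"delta_pos":[0,0,0.03],"gripper":1},{"turn":[0,0,0],"delta_pos":[0,0,0.03],"gripper":1}]' >/dev/null; python3 chk.py 9 &&
python3 -m crank '[{"turn":[0,0,0],"delta_pos":[0,0,0.03],"gripper":1},{"turn":[0,0,0],"delta_pos":[0,0,0.03],"gripper":1},{"turn":[0,0,0],"delta_pos":[0,0,0.03],"gripper":1},{"turn":[0,0,0],"delta_pos":[0,0,0.03],"gripper":1},{"turn":[0,0,0],"delta_pos":[0,0,0.03],"gripper":1}]' >/dev/null; python3 chk.py 9 &&
python3 -m crank '[{"turn":[0,0,0],"delta_pos":[0,0,0.03],"gripper":1},{"turn":[0,0,0],"delta_pos":[0,0,0.03],"gripper":1},{"turn":[0,0,0],"delta_pos":[0,0,0.03],"gripper":1},{"turn":[0,0,0],"delta_pos":[0,0,0.03],"gripper":1},{"turn":[0,0,0],"delta_pos":[0,0,0.03],"gripper":1}]' >/dev/null; python3 chk.py 9
```

```text
t 6.55 sole 0.0714 push -0.9 xy 0.5422 0.1795 Fxy -0.0 0.4
t 6.55 sole 0.0714 push -0.9 xy 0.5422 0.1795 Fxy -0.0 0.4
t 6.55 sole 0.0714 push -0.9 xy 0.5422 0.1795 Fxy -0.0 0.4
t 6.55 sole 0.0714 push -0.9 xy 0.5422 0.1795 Fxy -0.0 0.4
t 6.55 sole 0.0714 push -0.9 xy 0.5422 0.1795 Fxy -0.0 0.4False
False
False
False
False
```

```bash
sed -i 's/sys.exit(f>/sys.exit(int(f>/; s/\[1\]))$/[1])))/' chk.py; tail -1 chk.py
python3 -m crank '[{"turn":[0,0,0],"delta_pos":[0,0,0.05],"gripper":1},{"turn":[0,0,0],"delta_pos":[0,0,0.05],"gripper":1},{"turn":[0,0,0],"delta_pos":[0,0,0.05],"gripper":1},{"turn":[0,0,0],"delta_pos":[0,0,0.05],"gripper":1},{"turn":[0,0,0],"delta_pos":[0,0,0.05],"gripper":1}]' >/dev/null; python3 chk.py 9 &&
python3 -m crank '[{"turn":[0,0,0],"delta_pos":[0,0,0.03],"gripper":1},{"turn":[0,0,0],"delta_pos":[0,0,0.03],"gripper":1},{"turn":[0,0,0],"delta_pos":[0,0,0.03],"gripper":1},{"turn":[0,0,0],"delta_pos":[0,0,0.03],"gripper":1},{"turn":[0,0,0],"delta_pos":[0,0,0.03],"gripper":1}]' >/dev/null && python3 chk.py 9 &&
python3 -m crank '[{"turn":[0,0,0],"delta_pos":[0,0,0.03],"gripper":1},{"turn":[0,0,0],"delta_pos":[0,0,0.03],"gripper":1},{"turn":[0,0,0],"delta_pos":[0,0,0.03],"gripper":1},{"turn":[0,0,0],"delta_pos":[0,0,0.03],"gripper":1},{"turn":[0,0,0],"delta_pos":[0,0,0.03],"gripper":1}]' >/dev/null && python3 chk.py 9 &&
python3 -m crank '[{"turn":[0,0,0],"delta_pos":[0,0,0.03],"gripper":1},{"turn":[0,0,0],"delta_pos":[0,0,0.03],"gripper":1},{"turn":[0,0,0],"delta_pos":[0,0,0.03],"gripper":1},{"turn":[0,0,0],"delta_pos":[0,0,0.03],"gripper":1},{"turn":[0,0,0],"delta_pos":[0,0,0.03],"gripper":1}]' >/dev/null && python3 chk.py 9
```

```text
sys.exit(int(f>float(sys.argv[1])))
t 7.17 sole 0.0690 push 0.2 xy 0.5422 0.1795 Fxy -0.4 -0.0
t 7.80 sole 0.0675 push 2.2 xy 0.5423 0.1795 Fxy 0.0 -0.3
t 8.43 sole 0.0660 push 1.6 xy 0.5422 0.1795 Fxy -0.2 1.0
t 9.05 sole 0.0645 push 2.4 xy 0.5422 0.1795 Fxy -0.4 -0.1
```

```bash
python3 -m crank '[{"turn":[0,0,0],"delta_pos":[0,0,0.06],"gripper":1},{"turn":[0,0,0],"delta_pos":[0,0,0.06],"gripper":1},{"turn":[0,0,0],"delta_pos":[0,0,0.06],"gripper":1},{"turn":[0,0,0],"delta_pos":[0,0,0.06],"gripper":1},{"turn":[0,0,0],"delta_pos":[0,0,0.06],"gripper":1}]' >/dev/null; python3 chk.py 9 &&
python3 -m crank '[{"turn":[0,0,0],"delta_pos":[0,0,0.04],"gripper":1},{"turn":[0,0,0],"delta_pos":[0,0,0.04],"gripper":1},{"turn":[0,0,0],"delta_pos":[0,0,0.04],"gripper":1},{"turn":[0,0,0],"delta_pos":[0,0,0.04],"gripper":1},{"turn":[0,0,0],"delta_pos":[0,0,0.04],"gripper":1}]' >/dev/null && python3 chk.py 10 &&
python3 -m crank '[{"turn":[0,0,0],"delta_pos":[0,0,0.03],"gripper":1},{"turn":[0,0,0],"delta_pos":[0,0,0.03],"gripper":1},{"turn":[0,0,0],"delta_pos":[0,0,0.03],"gripper":1},{"turn":[0,0,0],"delta_pos":[0,0,0.03],"gripper":1},{"turn":[0,0,0],"delta_pos":[0,0,0.03],"gripper":1}]' >/dev/null && python3 chk.py 10 &&
python3 -m crank '[{"turn":[0,0,0],"delta_pos":[0,0,0.03],"gripper":1},{"turn":[0,0,0],"delta_pos":[0,0,0.03],"gripper":1},{"turn":[0,0,0],"delta_pos":[0,0,0.03],"gripper":1},{"turn":[0,0,0],"delta_pos":[0,0,0.03],"gripper":1},{"turn":[0,0,0],"delta_pos":[0,0,0.03],"gripper":1}]' >/dev/null && python3 chk.py 10 &&
python3 -m crank '[{"turn":[0,0,0],"delta_pos":[0,0,0.03],"gripper":1},{"turn":[0,0,0],"delta_pos":[0,0,0.03],"gripper":1},{"turn":[0,0,0],"delta_pos":[0,0,0.03],"gripper":1},{"turn":[0,0,0],"delta_pos":[0,0,0.03],"gripper":1},{"turn":[0,0,0],"delta_pos":[0,0,0.03],"gripper":1}]' >/dev/null && python3 chk.py 10
```

```text
t 9.68 sole 0.0615 push 1.4 xy 0.5422 0.1795 Fxy 0.4 -0.4
t 10.30 sole 0.0595 push 1.2 xy 0.5422 0.1795 Fxy -0.3 -0.5
t 10.93 sole 0.0580 push 1.6 xy 0.5422 0.1795 Fxy -0.2 -0.2
t 11.55 sole 0.0565 push 2.2 xy 0.5422 0.1795 Fxy 0.9 0.7
t 12.18 sole 0.0550 push 2.7 xy 0.5422 0.1795 Fxy 0.6 -0.4
```

Run:
```python
from h import *
c,W=wristcloud();cv2.imwrite("pics/w3.png",c["image"])
d=cams.capture("side")
cv2.imwrite("pics/s3.png",cv2.resize(d["image"][190:310,270:430],None,fx=4,fy=4))
```

```text
(no output)
```

View pics/s3.png

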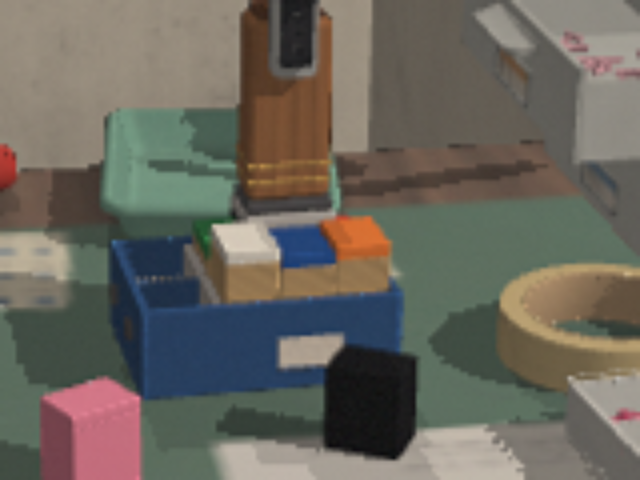

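View pics/w3.png

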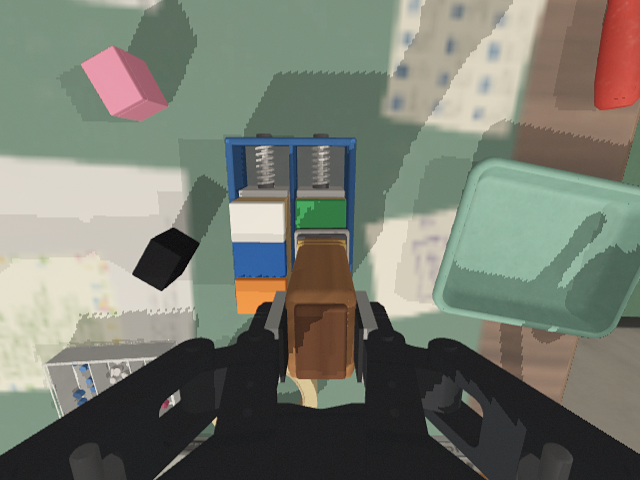

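The side view shows the sole just behind the right row at crop (285,208). The wrist view shows the handle held as before, with no slip. The blanks are yielding at low force, so I continue.

```bash
python3 -m crank '[{"turn":[0,0,0],"delta_pos":[0,0,0.03],"gripper":1},{"turn":[0,0,0],"delta_pos":[0,0,0.03],"gripper":1},{"turn":[0,0,0],"delta_pos":[0,0,0.03],"gripper":1},{"turn":[0,0,0],"delta_pos":[0,0,0.03],"gripper":1},{"turn":[0,0,0],"delta_pos":[0,0,0.03],"gripper":1}]' >/dev/null && python3 chk.py 9 &&
python3 -m crank '[{"turn":[0,0,0],"delta_pos":[0,0,0.03],"gripper":1},{"turn":[0,0,0],"delta_pos":[0,0,0.03],"gripper":1},{"turn":[0,0,0],"delta_pos":[0,0,0.03],"gripper":1},{"turn":[0,0,0],"delta_pos":[0,0,0.03],"gripper":1},{"turn":[0,0,0],"delta_pos":[0,0,0.03],"gripper":1}]' >/dev/null && python3 chk.py 9 &&
python3 -m crank '[{"turn":[0,0,0],"delta_pos":[0,0,0.03],"gripper":1},{"turn":[0,0,0],"delta_pos":[0,0,0.03],"gripper":1},{"turn":[0,0,0],"delta_pos":[0,0,0.03],"gripper":1},{"turn":[0,0,0],"delta_pos":[0,0,0.03],"gripper":1},{"turn":[0,0,0],"delta_pos":[0,0,0.03],"gripper":1}]' >/dev/null && python3 chk.py 9 &&
python3 -m crank '[{"turn":[0,0,0],"delta_pos":[0,0,0.03],"gripper":1},{"turn":[0,0,0],"delta_pos":[0,0,0.03],"gripper":1},{"turn":[0,0,0],"delta_pos":[0,0,0.03],"gripper":1},{"turn":[0,0,0],"delta_pos":[0,0,0.03],"gripper":1},{"turn":[0,0,0],"delta_pos":[0,0,0.03],"gripper":1}]' >/dev/null && python3 chk.py 9 &&
python3 -m crank '[{"turn":[0,0,0],"delta_pos":[0,0,0.03],"gripper":1},{"turn":[0,0,0],"delta_pos":[0,0,0.03],"gripper":1},{"turn":[0,0,0],"delta_pos":[0,0,0.03],"gripper":1},{"turn":[0,0,0],"delta_pos":[0,0,0.03],"gripper":1},{"turn":[0,0,0],"delta_pos":[0,0,0.03],"gripper":1}]' >/dev/null && python3 chk.py 9
```

```text
t 12.90 sole 0.0535 push 1.5 xy 0.5422 0.1796 Fxy 0.3 0.2
t 13.53 sole 0.0520 push 3.2 xy 0.5422 0.1795 Fxy 0.0 -0.2
t 14.15 sole 0.0513 push 20.3 xy 0.5424 0.1797 Fxy -4.0 -0.7
```

The floor stop is clear: 20 N at sole height 0.0513, so the tops are home at about 0.0517 and the stiffness is about 20 N/mm. Now the right middle blank.

```bash
python3 -m crank '[{"turn":[0,0,0],"delta_pos":[0,0,-1.0],"gripper":1},{"turn":[0,0,0],"delta_pos":[0,0,-1.5],"gripper":1},{"turn":[0,0,0],"delta_pos":[0,-2,0],"gripper":1},{"turn":[0,0,0],"delta_pos":[0,-2.05,0],"gripper":1},{"turn":[0,0,0],"delta_pos":[0,0,0],"gripper":1}]' >/dev/null && python3 chk.py 5 &&
python3 -m crank '[{"turn":[0,0,0],"delta_pos":[0,0,0.5],"gripper":1},{"turn":[0,0,0],"delta_pos":[0,0,0.3],"gripper":1},{"turn":[0,0,0],"delta_pos":[0,0,0.3],"gripper":1},{"turn":[0,0,0],"delta_pos":[0,0,0.3],"gripper":1},{"turn":[0,0,0],"delta_pos":[0,0,0.3],"gripper":1}]' >/dev/null && python3 chk.py 12 &&
python3 -m crank '[{"turn":[0,0,0],"delta_pos":[0,0,0.2],"gripper":1},{"turn":[0,0,0],"delta_pos":[0,0,0.2],"gripper":1},{"turn":[0,0,0],"delta_pos":[0,0,0.1],"gripper":1},{"turn":[0,0,0],"delta_pos":[0,0,0.1],"gripper":1},{"turn":[0,0,0],"delta_pos":[0,0,0],"gripper":1}]' >/dev/null && python3 chk.py 10 &&
python3 -m crank '[{"turn":[0,0,0],"delta_pos":[0,0,0.03],"gripper":1},{"turn":[0,0,0],"delta_pos":[0,0,0.03],"gripper":1},{"turn":[0,0,0],"delta_pos":[0,0,0.03],"gripper":1},{"turn":[0,0,0],"delta_pos":[0,0,0.03],"gripper":1},{"turn":[0,0,0],"delta_pos":[0,0,0.03],"gripper":1}]' >/dev/null && python3 chk.py 12 &&
python3 -m crank '[{"turn":[0,0,0],"delta_pos":[0,0,0.01],"gripper":1},{"turn":[0,0,0],"delta_pos":[0,0,0.01],"gripper":1},{"turn":[0,0,0],"delta_pos":[0,0,0.01],"gripper":1},{"turn":[0,0,0],"delta_pos":[0,0,0.01],"gripper":1},{"turn":[0,0,0],"delta_pos":[0,0,0.01],"gripper":1}]' >/dev/null && python3 chk.py 12
```

```text
t 14.78 sole 0.0755 push -0.3 xy 0.5435 0.1360 Fxy 0.2 0.2
t 15.40 sole 0.0583 push 1.8 xy 0.5435 0.1392 Fxy -0.3 -0.3
t 16.02 sole 0.0527 push 5.0 xy 0.5436 0.1391 Fxy -1.5 1.0
t 16.65 sole 0.0513 push 14.5 xy 0.5437 0.1391 Fxy -4.1 -0.4
```

```bash
python3 -m crank '[{"turn":[0,0,0],"delta_pos":[0,0,-1.0],"gripper":1},{"turn":[0,0,0],"delta_pos":[0,0,-1.0],"gripper":1},{"turn":[0,0,0],"delta_pos":[1.8,0,0],"gripper":1},{"turn":[0,0,0],"delta_pos":[0,0,0],"gripper":1},{"turn":[0,0,0],"delta_pos":[0,0,0.5],"gripper":1}]' >/dev/null && python3 chk.py 10 &&
python3 -m crank '[{"turn":[0,0,0],"delta_pos":[0,0,0.4],"gripper":1},{"turn":[0,0,0],"delta_pos":[0,0,0.4],"gripper":1},{"turn":[0,0,0],"delta_pos":[0,0,0.3],"gripper":1},{"turn":[0,0,0],"delta_pos":[0,0,0.2],"gripper":1},{"turn":[0,0,0],"delta_pos":[0,0,0.05],"gripper":1}]' >/dev/null && python3 chk.py 12 &&
python3 -m crank '[{"turn":[0,0,0],"delta_pos":[0,0,0.03],"gripper":1},{"turn":[0,0,0],"delta_pos":[0,0,0.03],"gripper":1},{"turn":[0,0,0],"delta_pos":[0,0,0.03],"gripper":1},{"turn":[0,0,0],"delta_pos":[0,0,0.03],"gripper":1},{"turn":[0,0,0],"delta_pos":[0,0,0.03],"gripper":1}]' >/dev/null && python3 chk.py 12 ;
python3 -c "from h import *;go(.5249,.1385,.1168,92)"
```

```text
t 17.27 sole 0.0665 push -1.0 xy 0.5263 0.1387 Fxy 0.8 0.4
t 17.90 sole 0.0524 push 0.3 xy 0.5255 0.1384 Fxy 0.9 -0.2
t 18.52 sole 0.0513 push 11.0 xy 0.5258 0.1385 Fxy -2.4 -0.3
t 18.52 tool [0.5258 0.1385 0.1171] turn [ 0.     0.    -0.002] cm [0.09 0.   0.03] F [-2.41 -0.29  9.06] w 0.0267 g 81.12674117088318
```

```bash
python3 -m crank '[{"turn":[0,0,0],"delta_pos":[0,0,0.02],"gripper":1},{"turn":[0,0,0],"delta_pos":[0,0,0.02],"gripper":1},{"turn":[0,0,0],"delta_pos":[0,0,0.01],"gripper":1},{"turn":[0,0,0],"delta_pos":[0,0,0],"gripper":1},{"turn":[0,0,0],"delta_pos":[0,0,0],"gripper":1}]' >/dev/null ; python3 chk.py 25 &&
python3 -m crank '[{"turn":[0,0,0],"delta_pos":[0,0,-1.0],"gripper":1},{"turn":[0,0,0],"delta_pos":[0,0,-1.05],"gripper":1},{"turn":[0,0,0],"delta_pos":[-3.5,0,0],"gripper":1},{"turn":[0,0,0],"delta_pos":[0,0,0],"gripper":1},{"turn":[0,0,0],"delta_pos":[0,0,0.5],"gripper":1}]' >/dev/null && python3 chk.py 10 &&
python3 -m crank '[{"turn":[0,0,0],"delta_pos":[0,0,0.4],"gripper":1},{"turn":[0,0,0],"delta_pos":[0,0,0.4],"gripper":1},{"turn":[0,0,0],"delta_pos":[0,0,0.3],"gripper":1},{"turn":[0,0,0],"delta_pos":[0,0,0.2],"gripper":1},{"turn":[0,0,0],"delta_pos":[0,0,0.05],"gripper":1}]' >/dev/null && python3 chk.py 12 &&
python3 -m crank '[{"turn":[0,0,0],"delta_pos":[0,0,0.04],"gripper":1},{"turn":[0,0,0],"delta_pos":[0,0,0.04],"gripper":1},{"turn":[0,0,0],"delta_pos":[0,0,0.04],"gripper":1},{"turn":[0,0,0],"delta_pos":[0,0,0.03],"gripper":1},{"turn":[0,0,0],"delta_pos":[0,0,0],"gripper":1}]' >/dev/null && python3 chk.py 12
```

```text
t 19.15 sole 0.0513 push 16.0 xy 0.5259 0.1385 Fxy -3.7 -1.2
t 19.77 sole 0.0662 push -0.8 xy 0.5605 0.1395 Fxy -0.4 -0.3
t 20.40 sole 0.0524 push -0.3 xy 0.5605 0.1396 Fxy 0.3 -0.9
t 21.02 sole 0.0513 push 7.1 xy 0.5607 0.1396 Fxy -2.7 -0.3
```

```bash
python3 -m crank '[{"turn":[0,0,0],"delta_pos":[0,0,0.02],"gripper":1},{"turn":[0,0,0],"delta_pos":[0,0,0.02],"gripper":1},{"turn":[0,0,0],"delta_pos":[0,0,0.02],"gripper":1},{"turn":[0,0,0],"delta_pos":[0,0,0],"gripper":1},{"turn":[0,0,0],"delta_pos":[0,0,0],"gripper":1}]' >/dev/null ; python3 chk.py 25 &&
python3 -m crank '[{"turn":[0,0,0],"delta_pos":[0,0,-1.0],"gripper":1},{"turn":[0,0,0],"delta_pos":[0,0,-1.06],"gripper":1},{"turn":[0,0,0],"delta_pos":[0,4.05,0],"gripper":1},{"turn":[0,0,0],"delta_pos":[0,0,0],"gripper":1},{"turn":[0,0,0],"delta_pos":[0,0,0.5],"gripper":1}]' >/dev/null && python3 chk.py 10 &&
python3 -m crank '[{"turn":[0,0,0],"delta_pos":[0,0,0.4],"gripper":1},{"turn":[0,0,0],"delta_pos":[0,0,0.4],"gripper":1},{"turn":[0,0,0],"delta_pos":[0,0,0.3],"gripper":1},{"turn":[0,0,0],"delta_pos":[0,0,0.2],"gripper":1},{"turn":[0,0,0],"delta_pos":[0,0,0.05],"gripper":1}]' >/dev/null && python3 chk.py 12 &&
python3 -m crank '[{"turn":[0,0,0],"delta_pos":[0,0,0.04],"gripper":1},{"turn":[0,0,0],"delta_pos":[0,0,0.04],"gripper":1},{"turn":[0,0,0],"delta_pos":[0,0,0.04],"gripper":1},{"turn":[0,0,0],"delta_pos":[0,0,0.03],"gripper":1},{"turn":[0,0,0],"delta_pos":[0,0,0],"gripper":1}]' >/dev/null && python3 chk.py 12 && 
python3 -m crank '[{"turn":[0,0,0],"delta_pos":[0,0,0.02],"gripper":1},{"turn":[0,0,0],"delta_pos":[0,0,0.02],"gripper":1},{"turn":[0,0,0],"delta_pos":[0,0,0.01],"gripper":1},{"turn":[0,0,0],"delta_pos":[0,0,0],"gripper":1},{"turn":[0,0,0],"delta_pos":[0,0,0],"gripper":1}]' >/dev/null ; python3 chk.py 25
```

```text
t 21.65 sole 0.0512 push 16.4 xy 0.5609 0.1397 Fxy -4.4 -0.7
t 22.27 sole 0.0664 push -0.6 xy 0.5594 0.1800 Fxy 0.2 -1.0
t 22.90 sole 0.0524 push -0.0 xy 0.5592 0.1800 Fxy -1.2 -1.0
t 23.52 sole 0.0513 push 7.2 xy 0.5593 0.1802 Fxy -1.9 -0.3
t 24.15 sole 0.0513 push 15.1 xy 0.5595 0.1802 Fxy -4.2 -1.3
```

Now the left row's follower end, then lift and check the levels.

```bash
python3 -m crank '[{"turn":[0,0,0],"delta_pos":[0,0,-1.0],"gripper":1},{"turn":[0,0,0],"delta_pos":[0,0,-1.05],"gripper":1},{"turn":[0,0,0],"delta_pos":[3.5,0,0],"gripper":1},{"turn":[0,0,0],"delta_pos":[0,0,0],"gripper":1},{"turn":[0,0,0],"delta_pos":[0,0,0.5],"gripper":1}]' >/dev/null && python3 chk.py 10 &&
python3 -m crank '[{"turn":[0,0,0],"delta_pos":[0,0,0.4],"gripper":1},{"turn":[0,0,0],"delta_pos":[0,0,0.4],"gripper":1},{"turn":[0,0,0],"delta_pos":[0,0,0.3],"gripper":1},{"turn":[0,0,0],"delta_pos":[0,0,0.2],"gripper":1},{"turn":[0,0,0],"delta_pos":[0,0,0.05],"gripper":1}]' >/dev/null && python3 chk.py 12 &&
python3 -m crank '[{"turn":[0,0,0],"delta_pos":[0,0,0.04],"gripper":1},{"turn":[0,0,0],"delta_pos":[0,0,0.04],"gripper":1},{"turn":[0,0,0],"delta_pos":[0,0,0.04],"gripper":1},{"turn":[0,0,0],"delta_pos":[0,0,0.03],"gripper":1},{"turn":[0,0,0],"delta_pos":[0,0,0],"gripper":1}]' >/dev/null && python3 chk.py 14 && 
python3 -m crank '[{"turn":[0,0,0],"delta_pos":[0,0,0.02],"gripper":1},{"turn":[0,0,0],"delta_pos":[0,0,0.02],"gripper":1},{"turn":[0,0,0],"delta_pos":[0,0,0.01],"gripper":1},{"turn":[0,0,0],"delta_pos":[0,0,0],"gripper":1},{"turn":[0,0,0],"delta_pos":[0,0,0],"gripper":1}]' >/dev/null ; python3 chk.py 25
python3 - <<'E'
from h import *
for n in("wrist","top"):
    c=cams.capture(n);cv2.imwrite(f"pics/{n}4.png",c["image"])
c=cams.capture("side");W=cloud(c);h=cv2.cvtColor(c["image"],cv2.COLOR_BGR2HSV);b=h
cv2.imwrite("pics/s4.png",cv2.resize(c["image"][190:310,270:430],None,fx=4,fy=4))
for n,lo,hi in(("orange",(8,150,150),(16,255,255)),("blue",(108,150,120),(125,255,255)),("white",(0,0,170),(180,60,255)),("green",(50,120,60),(75,255,255))):
    m=cv2.inRange(h,lo,hi)>0; m&=(abs(W[...,0]-.543)<.045)&(abs(W[...,1]-.159)<.045)&(W[...,2]>.046)&(W[...,2]<.08)
    if m.sum()>3: print(n,m.sum(),np.percentile(W[m][:,2],[20,50,80]).round(4),W[m].mean(0).round(3))
E
```

```text
t 24.77 sole 0.0667 push -0.1 xy 0.5249 0.1793 Fxy -0.3 0.7
t 25.40 sole 0.0524 push -0.3 xy 0.5242 0.1789 Fxy -0.4 -0.6
t 26.02 sole 0.0513 push 7.4 xy 0.5243 0.1790 Fxy -2.3 0.5
t 26.65 sole 0.0513 push 16.5 xy 0.5245 0.1790 Fxy -3.4 -0.9
orange 130 [0.0505 0.0517 0.0525] [0.568 0.135 0.051]
blue 51 [0.0508 0.0519 0.0522] [0.546 0.134 0.052]
white 125 [0.0498 0.0516 0.0525] [0.517 0.132 0.051]
green 24 [0.0489 0.0507 0.0517] [0.512 0.166 0.05 ]
```

View pics/s4.png

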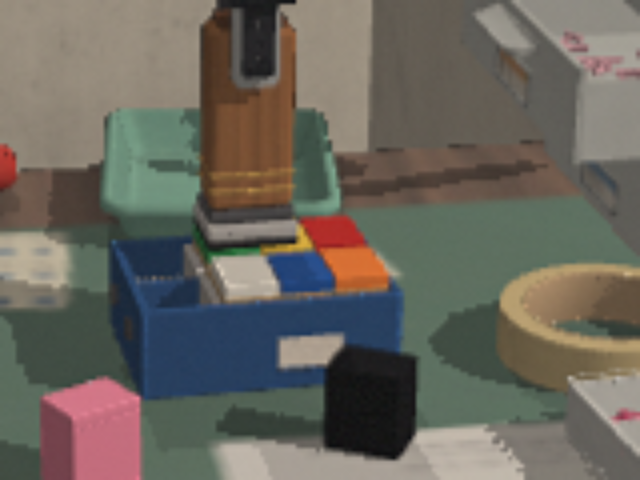

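The side view shows all six tops flush, with the sole pressing on green and yellow; the depths agree at about 51.6 mm. I hold once more, then lift and carry the tamper to the tray.

```bash
python3 -m crank '[{"turn":[0,0,0],"delta_pos":[0,0,0.01],"gripper":1},{"turn":[0,0,0],"delta_pos":[0,0,0.01],"gripper":1},{"turn":[0,0,0],"delta_pos":[0,0,0],"gripper":1},{"turn":[0,0,0],"delta_pos":[0,0,0],"gripper":1},{"turn":[0,0,0],"delta_pos":[0,0,0],"gripper":1}]' >/dev/null ; python3 chk.py 28
python3 -m crank '[{"turn":[0,0,0],"delta_pos":[0,0,-1.0],"gripper":1},{"turn":[0,0,0],"delta_pos":[0,0,-1.5],"gripper":1},{"turn":[0,0,0],"delta_pos":[0,0,-1.5],"gripper":1},{"turn":[0,0,0],"delta_pos":[0,0,0],"gripper":1},{"turn":[0,0,0],"delta_pos":[0,0,0],"gripper":1}]' >/dev/null ; python3 chk.py 28
python3 - <<'E'
from h import *
c=cams.capture("side");cv2.imwrite("pics/s5.png",cv2.resize(c["image"][190:310,270:430],None,fx=4,fy=4));W=cloud(c);h=cv2.cvtColor(c["image"],cv2.COLOR_BGR2HSV)
for n,lo,hi in(("red",(0,150,120),(5,255,255)),("red2",(174,150,120),(180,255,255)),("orange",(8,150,150),(16,255,255)),("yellow",(20,130,120),(32,255,255)),("green",(50,120,60),(75,255,255)),("blue",(108,150,120),(125,255,255)),("white",(0,0,170),(180,60,255))):
    m=cv2.inRange(h,lo,hi)>0; m&=(abs(W[...,0]-.543)<.045)&(abs(W[...,1]-.159)<.045)&(W[...,2]>.046)&(W[...,2]<.08)
    if m.sum()>3: print(n,m.sum(),np.percentile(W[m][:,2],[20,50,80]).round(4))
go(.544,.360,.155,92)
E
```

```text
t 27.43 sole 0.0513 push 20.4 xy 0.5245 0.1791 Fxy -5.0 -1.9
t 28.05 sole 0.0902 push -0.4 xy 0.5241 0.1790 Fxy -0.8 0.3
red 98 [0.0509 0.0518 0.0525]
orange 130 [0.0499 0.0515 0.0524]
yellow 102 [0.0509 0.0521 0.0527]
green 103 [0.051  0.0518 0.0527]
blue 45 [0.0511 0.0517 0.0521]
white 122 [0.0503 0.0515 0.0522]
t 28.1 tool [0.5239 0.1789 0.1558] turn [-0.    -0.001 -0.002] cm [-2.64 18.03  0.08] F [-0.55 -0.22 -2.23] w 0.0267 g 79.79551076889038
```

```bash
python3 -m crank '[{"turn":[0,0,0],"delta_pos":[-0.65,4.0,0],"gripper":1},{"turn":[0,0,0],"delta_pos":[-0.65,5.0,0],"gripper":1},{"turn":[0,0,0],"delta_pos":[-0.65,5.0,0],"gripper":1},{"turn":[0,0,0],"delta_pos":[-0.65,3.0,0],"gripper":1},{"turn":[0,0,0],"delta_pos":[0,1.0,0],"gripper":1}]' >/dev/null ; python3 chk.py 28
python3 -m crank '[{"turn":[0,0,0],"delta_pos":[0,0,0],"gripper":1},{"turn":[0,0,0],"delta_pos":[0,0,2.5],"gripper":1},{"turn":[0,0,0],"delta_pos":[0,0,2.5],"gripper":1},{"turn":[0,0,0],"delta_pos":[0,0,2],"gripper":1},{"turn":[0,0,0],"delta_pos":[0,0,1],"gripper":1}]' >/dev/null ; python3 chk.py 15
python3 -m crank '[{"turn":[0,0,0],"delta_pos":[0,0,0.2],"gripper":1},{"turn":[0,0,0],"delta_pos":[0,0,0.2],"gripper":1},{"turn":[0,0,0],"delta_pos":[0,0,0.2],"gripper":1},{"turn":[0,0,0],"delta_pos":[0,0,0.1],"gripper":1},{"turn":[0,0,0],"delta_pos":[0,0,0.05],"gripper":1}]' >/dev/null ; python3 chk.py 5
python3 -c "from h import *;go(.544,.360,.0678,92)"
```

```text
t 28.73 sole 0.0892 push -0.5 xy 0.5436 0.3616 Fxy -0.1 -1.2
t 29.35 sole 0.0093 push 0.9 xy 0.5441 0.3586 Fxy 0.3 -0.1
t 29.98 sole 0.0029 push 0.4 xy 0.5442 0.3598 Fxy 0.3 1.0
t 29.98 tool [0.5442 0.3598 0.0687] turn [ 0.     0.    -0.002] cm [0.02 0.02 0.09] F [ 0.33  1.   -1.46] w 0.0268 g 79.8493230342865
```

```bash
python3 -m crank '[{"turn":[0,0,0],"delta_pos":[0,0,0.05],"gripper":1},{"turn":[0,0,0],"delta_pos":[0,0,0.02],"gripper":1},{"turn":[0,0,0],"delta_pos":[0,0,0.02],"gripper":1},{"turn":[0,0,0],"delta_pos":[0,0,0.02],"gripper":1},{"turn":[0,0,0],"delta_pos":[0,0,0],"gripper":1}]' >/dev/null ; python3 chk.py 5
python3 -m crank '[{"turn":[0,0,0],"delta_pos":[0,0,0],"gripper":0.3},{"turn":[0,0,0],"delta_pos":[0,0,0],"gripper":0},{"turn":[0,0,0],"delta_pos":[0,0,0],"gripper":-0.3},{"turn":[0,0,0],"delta_pos":[0,0,0],"gripper":-0.6},{"turn":[0,0,0],"delta_pos":[0,0,0],"gripper":-1}]' 20
python3 -m crank '[{"turn":[0,0,0],"delta_pos":[0,0,0],"gripper":-1},{"turn":[0,0,0],"delta_pos":[0,0,-3],"gripper":-1},{"turn":[0,0,0],"delta_pos":[0,0,-5],"gripper":-1},{"turn":[0,0,0],"delta_pos":[0,0,-5],"gripper":-1},{"turn":[0,0,0],"delta_pos":[0,0,-2],"gripper":-1}]' | head -3
python3 - <<'E'
from h import *
c,W=wristcloud();cv2.imwrite("pics/w6.png",c["image"])
t=(W[...,2]>.1)&(W[...,2]<.12)&(abs(W[...,0]-.544)<.05)&(abs(W[...,1]-.36)<.05);print(rect(W[t][:,:2]),np.median(W[t][:,2]),t.sum())
E
```

```text
t 30.60 sole 0.0020 push 6.2 xy 0.5443 0.3598 Fxy -1.4 -0.9
time_s: 31.22
tool_pos: [0.5442, 0.3597, 0.0675]
tcp_rot: [0.052, -3.141, 0.0]
ft_force: [0.5, -0.2, 0.5]
width: 0.0835
grasp_force: 0.0
time_s: 31.85
tool_pos: [0.5452, 0.3601, 0.2207]
tcp_rot: [-0.052, 3.138, 0.004]
[543.  360.   39.6  27.7   2.7] 0.11097907880886992 1537
```

View pics/w6.png

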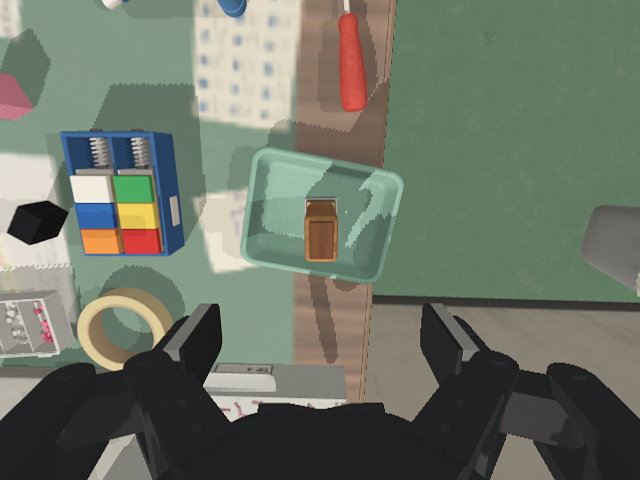

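The wrist view shows the tamper standing free and upright mid-tray at (321,235). The blanks are level at (115,215), and the gripper is clear.

```bash
python3 -c "from bench import manip;print(manip.hand_in())"
```

```text
the job is handed in; nothing more can be done
None
```

I pressed all six blanks home, with tops level to within about 0.6 mm and no force reading above 21 N, stood the tamper upright and free near the middle of the mint tray, and handed the job in at about 32 s; the hand-in gave no verdict.

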